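# Run in a freshly oiled turntable bearing and stop the platter for the belt

### The job

The bearing of this record player has just been oiled and its belt is off the motor: turn the platter clockwise by hand up to about 33 turns a minute and let it run free, with nothing touching it, for a good four seconds at between 27 and 40 turns a minute. Then stop it gently with either of its two belt windows centred over the little brass motor pulley, leave it standing there and take your hand away. Never let it go faster than 60 turns a minute, do not bang or lean on the deck or the platter, keep off the tonearm, and leave the other things on the table where they are.

Things in the scene. Friction and masses are not known exactly. Their poses are not given: they have to be found in the camera images.
- turntable: Record player, walnut plinth 360 mm deep (x) by 420 mm wide (y), its top face 70 mm above the table, too heavy to move. Origin on the table under the middle of the plinth; x points from its front to its back, y to its left, z up. The platter's axis stands at x 0, y +35 mm in this frame.
- platter (a joint): Platter angle (rad) about its upright axis, growing clockwise seen from above, without limit; 33 turns a minute = 3.5 rad/s. At 0 window_a lies to the turntable's +x. Nominal inertia 0.015 kg m2, 1.3 kg (really 20 % less to 35 % more). Drag 0.002 N m plus 0.0001 N m per rad/s: left alone at 3.5 rad/s it loses some 0.16 rad/s each second, so it must be braked to stop.
- platter_top (a point): Middle of the platter's top face, on its axis, 104 mm above the table. The platter is a bare cast-aluminium disc 300 mm across and 22 mm thick, its underside 82 mm above the table, with two windows through it. A spindle 7 mm thick stands 16 mm up from this point.
- window_a (a point): Centre of one belt window, at the platter's top face, 78 mm from its axis; turns with it. The window goes right through; straight upright parallel sides 64 mm apart (32 mm either side of here along the turning direction), open from 50 to 110 mm from the axis, black deck 34 mm below. The closed fingertips fit in and can push or brake the platter by the sides.
- window_b (a point): Centre of the second belt window, the same, on the other side of the axis.
- pulley (a point): Top of the brass motor pulley, 15 mm across, standing 10 mm up from the deck towards the rear left, at x +55, y +90 mm in the turntable frame, 80 mm above the table (2 mm below the platter), 78 mm from the axis (45 degrees between straight back and left), so each window passes centrally over it. Fixed; covered by the platter unless a window is over it.
- tonearm: Tonearm locked in its rest along the plinth's right side (its y about -165 mm, 50 mm outside the platter's rim): a tube 10 mm thick, 128 mm above the table, with a headshell at the front and a pivot post and counterweight at the back, highest point 146 mm above the table. Fixed. Its origin lies on the deck in the middle of the plinth.
- oil_bottle: Small amber bottle of bearing oil with a black cap, 36 mm across, 95 mm tall, bystander. Origin under its middle.
- jar: Dark jar with a white label, 72 mm across, 58 mm tall, bystander. Origin under its middle.
- glass: Clear empty drinking glass, 74 mm across, 95 mm tall, bystander. Origin under its middle.
- brush: Cleaning brush with a wooden handle, 130 mm long, lying, bystander. Origin under its middle.
- screwdriver: Black-handled screwdriver, 170 mm long, lying, bystander. Origin under its middle.
- puck: Brass record weight with a knob, 76 mm across, 50 mm tall, bystander. Origin under its middle.

How it is judged:
On the way, in this order (a step that is already met when the one before it is completed fails the run):
1. the platter runs free, untouched, clockwise at 27 to 40 turns a minute for 4 s (velocity of joint platter between 2.8 and 4.22 rad/s and contact force between anything else and turntable below 0.1 N), for 4 s.
2. the platter stands still with a window over the pulley (velocity of joint platter between -0.05 and 0.05 rad/s and horizontal distance between any of window_a, window_b and pulley below 0.012 m), for 0.3 s.
At the end, for the whole second after the job is handed in: the platter is at rest (under 0.05 rad/s) with the centre of either window within 12 mm, seen from above, of the middle of the pulley, and no other thing has moved by more than 20 mm (all of step 2 and not (distance of oil_bottle from where it was at the start of the episode above 0.02 m) and not (distance of jar from where it was at the start of the episode above 0.02 m) and not (distance of glass from where it was at the start of the episode above 0.02 m) and not (distance of brush from where it was at the start of the episode above 0.02 m) and not (distance of screwdriver from where it was at the start of the episode above 0.02 m) and not (distance of puck from where it was at the start of the episode above 0.02 m)); the robot touches nothing.
It fails at once if the platter goes faster than 60 turns a minute (6.3 rad/s), either way (velocity of joint platter above 6.3 rad/s or velocity of joint platter below -6.3 rad/s).
It fails at once if the deck or platter is banged or leant on with more than 40 N (contact force between anything else and turntable above 40 N).
It fails at once if the tonearm is touched with more than 1 N (contact force between anything else and tonearm above 1 N).
It fails at once if a bystander is moved by more than 20 mm (distance of any of oil_bottle, jar, glass, brush, screwdriver, puck from where it was at the start of the episode above 0.02 m).
It also fails if it takes over 64 s, if anything falls off the work surface, if the arm or the gripper's body presses on something with over 40 N, if the wrist force passes 120 N, or if a joint passes its speed limit or range.

### The arm

A 7-joint arm with a two-finger parallel gripper is mounted at the origin on the work surface. World frame = base frame: x ahead of the robot, y to its left, z up, the work surface at z = 0. Lengths are in m, angles in rad, forces in N, time in s.
With the tool pointing down it reaches from about 0.4 to 0.85 m from the base axis. Payload 4.5 kg.
Tool frame: the origin (TCP) lies on the centre line of the jaws, within the pads' length; the fingertips stand 14 mm ahead of it and the grasp point (between the pads) lies 5 mm behind it (manip.tip_extent is the distance from the TCP to the fingertips, in m); z points along the fingers, y is the line along which they close (so a half turn about z gives the same grasp; the last joint's range is limited). The gripper opens to 88 mm and grips with 3 to 60 N. Pads are 18 mm wide; open, the fingers measure 123 mm over their backs; the gripper's body (75 mm by 187 mm) begins 45 mm behind the grasp point.
Start: joints at [-1.205, 0.689, -0.195, 1.565, 0.157, 0.902, -0.215], TCP at [0.204, 0.591, 0.253] pointing down, gripper open.
Joint ranges: [-3.01, 3.01], [-0.46, 2.08], [-1.47, 1.51], [0.13, 2.56], [-1, 4.14], [0.04, 2.09], [-2.66, 2.66]. Speed limits (rad/s): [2.57, 2.57, 3.14, 3.14, 3.14, 3.14, 3.14].

### API

Orientations are given as a unit quaternion [w, x, y, z].
In Python, from workcell import manip gives the robot as it stands.
- The arm moves only by the tool carry_out, never from a script. Its argument "plan" is one flat list of numbers, 6 for each row, row after row: the shift along the tool's x, y, z in mm, then the turn, a rotation vector about the tool's x, y, z in degrees. A call has 1 to 12 rows; each row shifts and turns the commanded pose from where the row before left it, along the tool's axes as they then stand; what a row does not reach is not made up. A row lasts 1/10 s, in which the tool goes at most 50 mm and 8.59 degrees, less where a joint would pass 70% of its speed; a pose out of reach is approached as far as the arm can. A call is refused whole if a number of a shift passes 50 or a number of a turn 8.59, either way. A call with a gripper value outside its range is refused whole. "hand" is the opening, from 0 (shut) to 1 (fully open), set as the call begins (left out, the last holds). The fingers move at their own pace and stop on an object; "newtons" is the grip in N (left out, the last holds). Time passes only in rows, so rows that do not move let the fingers close. It gives the time, the measured TCP pose, the force, the opening and the grip force at its end, in the units of the state.
- manip.sense(): the state, without advancing time (a new reading comes with each control period).
- manip.capture(name): name is "scene" or "top" or "wrist"; returns a dict with "img" (384x512x3 uint8, red, green, blue), "range_z" (384x512 float32, m along the optical axis (not along the pixel's ray), 0 where there is no reading), "K" (3x3 intrinsics, pixels), "origin" and "orientation" of the camera in the world. Camera axes: x right, y down, z forward; pixel columns grow to the right and rows downward; lengths in m; the calibration is good to about 2 mm. A picture is of the moment at which its call begins.
- manip.job_done(): hands the job in; it is judged then, once.
The state is a dict: "clock": time; "qpos": joint angles; "joint_vel": joint speeds; "effort": joint torques, N m; "tool_pos": TCP position; "ee_rot": TCP orientation; "wrist_force": force on the tool from outside, world axes, zero at the start; "torque": the same for the moment, N m; "finger_gap": opening from 0.0 (shut) to 1.0 (fully open); "gripper_force": force on a finger pad.
Only numpy, scipy, OpenCV 4.12 (cv2) and the standard library are available. Lean on these libraries where they do the work, as an engineer would, in place of code of your own. Each camera call takes 0.05 s, during which the arm holds its last target. There are 200 camera calls.

## Working session

There is one attempt and no reset: what is moved stays moved. The work goes in short steps, Python scripts to look and compute and a tool call to move; the robot and the scene stay as the last step left them, time stands still between calls to the robot, and variables do not carry over. Pictures are saved under pics/ and viewed, at most 10 in all, crops included, and the job is handed in when it is done.

Besides the shell and the picture viewer there is one more tool, called after "Request:" as name(argument=value, ...) on one line, values as JSON. carry_out: Moves the arm, as the interface text tells. Its arguments: {"type":"object","properties":{"plan":{"type":"array"},"hand":{"type":"number"},"newtons":{"type":"number"}},"required":["plan"]}

```bash
mkdir -p pics
cat > h.py <<'E'
import numpy as np,cv2
from scipy.spatial.transform import Rotation as R
from workcell import manip
def rot(c): 
    q=np.array(c["orientation"],float)
    return q if q.shape==(3,3) else R.from_quat(np.r_[q[1:],q[0]]).as_matrix()
def ray(c,u,v,z):
    d=rot(c)@(np.linalg.inv(c["K"])@np.array([u,v,1.])); o=np.array(c["origin"])
    return o+d*(z-o[2])/d[2]
def cloud(c):
    h,w=c["range_z"].shape; u,v=np.meshgrid(np.arange(w),np.arange(h))
    p=np.stack([u,v,np.ones_like(u)],-1)@np.linalg.inv(c["K"]).T*c["range_z"][...,None]
    return p@rot(c).T+np.array(c["origin"])
E
python3 - <<'E'
from h import *
for n in("top","scene"):
    c=manip.capture(n); cv2.imwrite(f"pics/{n}0.png",cv2.cvtColor(c["img"],cv2.COLOR_RGB2BGR)); print(n,c["origin"],c["K"][0,0]); np.savez(f"{n}0.npz",**c)
print(manip.sense())
E
```

```text
top [ 0.40697163 -0.0095337   1.43863871] 454.52517843772785
scene [1.12361727 1.04683845 1.16743375] 497.1379857041268
{'clock': 0.1, 'qpos': array([-1.20518482,  0.68987462, -0.19451331,  1.56621487,  0.15733401,
        0.9025209 , -0.21506887]), 'joint_vel': array([ 0.00035818, -0.00019982, -0.00048099, -0.00334517, -0.00071373,
       -0.00059703,  0.00130645]), 'effort': array([-3.52086579e-03, -5.28507042e+01, -1.27181847e+00, -1.53836900e+01,
       -5.25993307e-02,  2.05410652e-03,  6.22719199e-05]), 'tool_pos': array([0.20347497, 0.59038435, 0.25201267]), 'ee_rot': array([-5.76235869e-05,  1.65086372e-01,  9.86278779e-01, -8.10023154e-04]), 'wrist_force': array([-0.95175054, -0.04180689, -0.04508246]), 'torque': array([0.01276734, 0.01790493, 0.01812331]), 'gripper_force': 0.0, 'finger_gap': 0.9995906995337505}
```

View pics/top0.png

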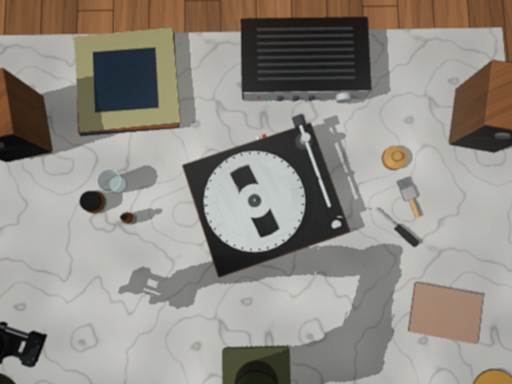

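View pics/scene0.png

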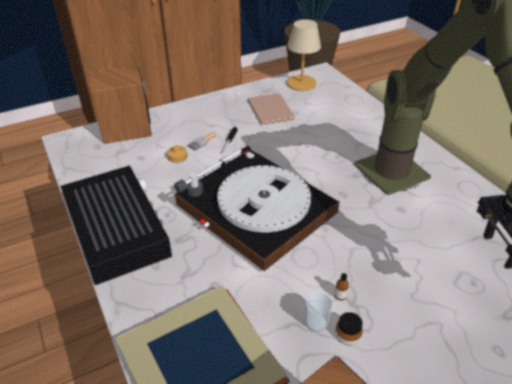

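The top view shows the platter centred near pixel (255,201), with windows at about (243,178) and (265,222). The plinth is yawed by some 17°, and the tonearm runs along its right side from (300,125) to (335,222). The glass, jar and bottle are on the left; the puck, brush and screwdriver are on the right.

```bash
cat >> h.py <<'E'
def windows(c,ctr,pr=False):
    # dark pixels inside the platter's 45..115mm annulus, at the top-face height
    g=c["img"].max(2); h,w=g.shape
    u,v=np.meshgrid(np.arange(w),np.arange(h)); 
    d=np.stack([u,v,np.ones_like(u)],-1)@np.linalg.inv(c["K"]).T@rot(c).T; o=np.array(c["origin"])
    P=o+d*((0.104-o[2])/d[...,2])[...,None]
    r=P[...,:2]-ctr; rr=np.hypot(*np.moveaxis(r,-1,0))
    m=((rr>.05)&(rr<.11)&(g<80)).astype(np.uint8)
    n,l,s,ce=cv2.connectedComponentsWithStats(m)
    return [(P[l==i][:,:2].mean(0),s[i,4]) for i in range(1,n) if s[i,4]>60]
E
python3 - <<'E'
from h import *
for n in("top","scene"):
    c=dict(np.load(f"{n}0.npz")); P=cloud(c); img=c["img"].astype(int)
    near=np.hypot(P[...,0]-.58,P[...,1])<.4
    m=(near&(abs(P[...,2]-.104)<.008)&(img.min(2)>110)).astype(np.uint8)
    k,l,s,ce=cv2.connectedComponentsWithStats(m); i=1+s[1:,4].argmax(); print(n,s[i])
    cnt=max(cv2.findContours((l==i).astype(np.uint8),0,1)[0],key=len)[:,0]
    cnt=cv2.convexHull(cnt)[:,0]
    W=np.array([ray(c,u,v,.104)[:2] for u,v in cnt])
    A=np.c_[2*W,np.ones(len(W))]; x=np.linalg.lstsq(A,(W**2).sum(1),rcond=None)[0]
    print("ctr",x[:2],"r",np.sqrt(x[2]+x[:2]@x[:2]), "z med",np.median(P[...,2][l==i]))
    ctr=x[:2]
    for w,a in windows(c,ctr): d=w-ctr; print("win",w,a,np.hypot(*d),np.degrees(np.arctan2(d[1],d[0])))
    m=(near&(abs(P[...,2]-.07)<.006)&(img.max(2)<70)).astype(np.uint8)
    k,l,s,ce=cv2.connectedComponentsWithStats(cv2.morphologyEx(m,cv2.MORPH_CLOSE,np.ones((5,5)))); i=1+s[1:,4].argmax()
    cnt=max(cv2.findContours((l==i).astype(np.uint8),0,1)[0],key=len)[:,0]
    W=np.array([ray(c,u,v,.070)[:2] for u,v in cnt],np.float32)
    b=cv2.minAreaRect(W*1000); print("plinth",b, cv2.boxPoints(b).round(0).tolist())
    yaw=None
E
```

```text
top [ 204  151  101  101 6917]
ctr [ 0.54120922 -0.00578474] r 0.14891036556450518 z med 0.10496240700794734
win [0.61099988 0.02676079] 355 0.07700614641504185 25.00108843769074
win [ 0.46947765 -0.03687866] 387 0.0781808811999532 -156.56441836540088
plinth ((549.8798217773438, -38.574615478515625), (353.5233154296875, 417.04229736328125), 17.899465560913086) [[318.0, 106.0], [446.0, -291.0], [782.0, -183.0], [654.0, 214.0]]
scene [ 218  166   92   64 4081]
ctr [0.54423938 0.00085459] r 0.15101417657643573 z med 0.10257608775814764
win [ 0.47476004 -0.02378946] 79 0.07372047259637969 -160.47060457959907
win [0.61779513 0.03795177] 109 0.08238112263223471 26.763682624031155
plinth ((556.7108764648438, -30.390609741210938), (359.32830810546875, 418.42694091796875), 17.475269317626953) [[323.0, 115.0], [448.0, -284.0], [791.0, -176.0], [665.0, 223.0]]
```

```bash
cat >> h.py <<'E'
def rows(W,dyaw=None,pose=None):
    """world waypoints -> tool-frame rows; dyaw: turn about tool z per row (deg)"""
    s=manip.sense(); p=np.array(s["tool_pos"]) if pose is None else np.array(pose); q=s["ee_rot"]; T=R.from_quat(np.r_[q[1:],q[0]])
    for i,w in enumerate(W):
        a=0 if dyaw is None else dyaw[i]
        d=T.inv().apply(np.array(w)-p)*1000; print(f"{d[0]:.1f},{d[1]:.1f},{d[2]:.1f},0,0,{a:.2f},  |{np.linalg.norm(d):.0f}")
        T=T*R.from_rotvec([0,0,np.radians(a)]); p=np.array(w)
def yaw(): 
    q=manip.sense()["ee_rot"]; return R.from_quat(np.r_[q[1:],q[0]]).as_matrix()
E
python3 - <<'E'
from h import *
p=manip.sense()["tool_pos"]; e=np.array([.470,-.035,.20]); M=yaw(); print(M.round(3))
y0=np.degrees(np.arctan2(M[1,1],M[0,1])); print(y0)
k=20; rows([p+(e-p)*(i+1)/k for i in range(k)],[(y0+27.3)/k]*k)
E
```

```text
[[-0.945  0.326 -0.   ]
 [ 0.326  0.945 -0.002]
 [-0.    -0.002 -1.   ]]
70.99548247120649
-22.8,-25.2,2.6,0,0,4.91,  |34
-24.9,-23.2,2.6,0,0,4.91,  |34
-26.8,-21.0,2.6,0,0,4.91,  |34
-28.5,-18.6,2.6,0,0,4.91,  |34
-29.9,-16.1,2.6,0,0,4.91,  |34
-31.2,-13.5,2.6,0,0,4.91,  |34
-32.2,-10.7,2.6,0,0,4.91,  |34
-33.0,-7.9,2.6,0,0,4.91,  |34
-33.6,-5.1,2.6,0,0,4.91,  |34
-33.9,-2.2,2.6,0,0,4.91,  |34
-34.0,0.7,2.6,0,0,4.91,  |34
-33.8,3.6,2.6,0,0,4.91,  |34
-33.4,6.5,2.6,0,0,4.91,  |34
-32.7,9.4,2.6,0,0,4.91,  |34
-31.8,12.1,2.6,0,0,4.91,  |34
-30.6,14.8,2.6,0,0,4.91,  |34
-29.2,17.4,2.6,0,0,4.91,  |34
-27.6,19.8,2.6,0,0,4.91,  |34
-25.8,22.1,2.6,0,0,4.91,  |34
-23.8,24.2,2.6,0,0,4.91,  |34
```

Request:
carry_out(plan=[-23,-25,2.5,0,0,4.9,-25,-23,2.5,0,0,4.9,-27,-21,2.5,0,0,4.9,-28.5,-18.5,2.5,0,0,4.9,-30,-16,2.5,0,0,4.9,-31,-13.5,2.5,0,0,4.9,-32,-10.5,2.5,0,0,4.9,-33,-8,2.5,0,0,4.9,-33.5,-5,2.5,0,0,4.9,-34,-2,2.5,0,0,4.9], hand=0, newtons=10)

```text
clock: 1.1
tool_pos: [0.3383, 0.2779, 0.2275]
ee_rot: [-0.0, 0.561, 0.828, -0.0]
wrist_force: [0.5, -0.1, 0.8]
finger_gap: 0.121
gripper_force: 0.0
```

Request:
carry_out(plan=[-34,0.5,2.5,0,0,4.9,-34,3.5,2.5,0,0,4.9,-33.5,6.5,2.5,0,0,4.9,-32.5,9.5,2.5,0,0,4.9,-32,12,2.5,0,0,4.9,-30.5,15,2.5,0,0,4.9,-29,17.5,2.5,0,0,4.9,-27.5,20,2.5,0,0,4.9,-26,22,2.5,0,0,4.9,-24,24,2.5,0,0,4.9,0,0,0,0,0,0,0,0,0,0,0,0])

```text
clock: 2.3
tool_pos: [0.4721, -0.0338, 0.2024]
ee_rot: [-0.0, 0.853, 0.522, -0.0]
wrist_force: [0.1, -0.7, 0.4]
finger_gap: 0.002
gripper_force: 0.0
```

Run:
```python
from h import *
print(manip.sense()["tool_pos"],yaw().round(3),manip.sense()["finger_gap"],manip.sense()["clock"])
c=manip.capture("wrist"); np.savez("w1.npz",**c); print(c["origin"])
t=manip.capture("top"); np.savez("t1.npz",**t)
a=cv2.cvtColor(c["img"],4); cv2.imwrite("pics/w1.png",a)
```

```text
[ 0.47207545 -0.0338126   0.20242088] [[ 0.455  0.89  -0.001]
 [ 0.89  -0.455  0.   ]
 [-0.    -0.001 -1.   ]] 0.00173918713494336 2.3
[0.50754546 0.03819334 0.33565935]
```

View pics/w1.png

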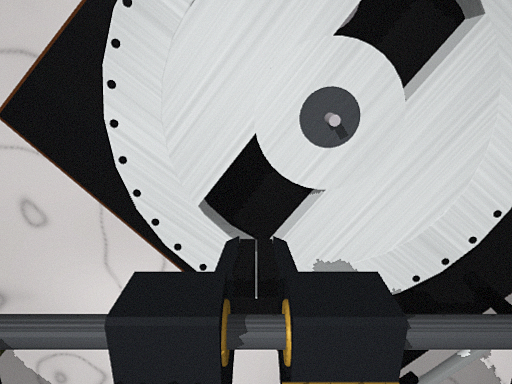

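The wrist view shows the spindle tip at (335,120) in the grey label disc centred at (330,117). The near window has corners at about (257,135), (205,205), (322,190) and (262,240). The closed fingertips at (256,240) hover over that window's outer end.

Run:
```python
from h import *
c=dict(np.load("w1.npz")); print(c["K"][0,0], rot(c).round(3).tolist())
g=c["img"]; 
m=((g.max(2)>50)&(g.max(2)<110)).astype(np.uint8); m[:80]=0;m[160:]=0;m[:,:290]=0;m[:,370:]=0
n,l,s,ce=cv2.connectedComponentsWithStats(m); i=1+s[1:,4].argmax()
hu=cv2.convexHull(np.argwhere(l==i)[:,::-1].astype(np.int32))[:,0]; (u,v),r=cv2.minEnclosingCircle(hu)
print(u,v,r,"axis",ray(c,u,v,.104),"spindle",ray(c,335,120,.120))
ctr=ray(c,u,v,.104)[:2]
# rim: boundary of bright region through holes/edge
P=cloud(c); mm=((abs(P[...,2]-.104)<.006)&(g.min(2)>110)); mm[230:]=0
W=P[mm][:,:2]; rr=np.hypot(*(W-ctr).T); print("max r",np.percentile(rr,[50,99,99.8]),"z",np.median(P[mm][:,2]))
for q in[(257,135),(205,205),(322,190)]:
    d=ray(c,*q,.104)[:2]-ctr; print(q,ray(c,*q,.104)[:2],np.hypot(*d),np.degrees(np.arctan2(d[1],d[0]))%360)
print("finger width",57/c["K"][0,0]*(c["origin"][2]-.19))
for w,a in windows(dict(np.load("t1.npz")),np.array([.5412,-.0058])): print(w,a)
```

```text
342.57848790711483 [[0.89, -0.433, -0.142], [-0.455, -0.847, -0.275], [-0.001, 0.31, -0.951]]
328.8707580566406 116.27436065673828 31.104164123535156 axis [ 0.53970404 -0.00494724  0.104     ] spindle [ 0.53996715 -0.00578908  0.12      ]
max r [0.08510011 0.14688744 0.14855962] z 0.10519653497315533
(257, 135) [0.49154733 0.00571434] 0.04932279414455774 167.51644774081078
(205, 205) [ 0.43521367 -0.02215981] 0.10589858089864404 189.35425383896026
(322, 190) [ 0.51493502 -0.05011968] 0.05151750434405799 241.26309549244814
finger width 0.02423556362091708
[0.61082047 0.0265159 ] 351
[ 0.4979132 -0.0514698] 1340
```

```bash
cat >> h.py <<'E'
C=np.array([.540,-.0055])
def pt(th,z,r=.080): t=np.radians(th); return np.array([*(C+r*np.array([np.cos(t),np.sin(t)])),z])
E
python3 - <<'E'
from h import *
W=[pt(204,.16),pt(204,.12),pt(204,.103),pt(204,.103)]+[pt(204-2*i,.103) for i in range(1,8)]
rows(W); print()
th=190; W=[]
for d in(4,7,10,13,16,18.5,20.5,21): th-=d; W.append(pt(th,.103))
W+=[pt(th-16,.145),pt(th-26,.19),pt(th-30,.20),pt(th-30,.20)]
rows(W,pose=pt(190,.103))
E
```

```text
-7.4,-1.6,42.5,0,0,0.00,  |43
-0.0,0.1,40.0,0,0,0.00,  |40
-0.0,0.0,17.0,0,0,0.00,  |17
0.0,0.0,0.0,0,0,0.00,  |0
1.8,-2.1,0.0,0,0,0.00,  |3
1.9,-2.1,0.0,0,0,0.00,  |3
1.9,-2.0,0.0,0,0,0.00,  |3
2.0,-1.9,0.0,0,0,0.00,  |3
2.1,-1.9,0.0,0,0,0.00,  |3
2.1,-1.8,0.0,0,0,0.00,  |3
2.2,-1.7,0.0,0,0,0.00,  |3

4.6,-3.2,0.0,0,0,0.00,  |6
8.5,-4.8,0.0,0,0,0.00,  |10
13.0,-5.0,0.0,0,0,0.00,  |14
17.9,-3.0,0.0,0,0,0.00,  |18
22.2,2.0,0.0,0,0,0.00,  |22
23.8,9.8,-0.0,0,0,0.00,  |26
21.2,19.0,-0.0,0,0,0.00,  |28
13.4,25.9,-0.0,0,0,0.00,  |29
3.5,21.9,-42.0,0,0,0.00,  |48
-1.0,13.8,-45.0,0,0,0.00,  |47
-1.1,5.5,-10.0,0,0,0.00,  |11
0.0,0.0,0.0,0,0,0.00,  |0
```

Request:
carry_out(plan=[-4,-1,30,0,0,0,-3.5,-0.5,30,0,0,0,0,0,25,0,0,0,0,0,14.5,0,0,0,0,0,0,0,0,0,1.8,-2.1,0,0,0,0,1.9,-2.1,0,0,0,0,1.9,-2,0,0,0,0,2,-1.9,0,0,0,0,2.1,-1.9,0,0,0,0,2.1,-1.8,0,0,0,0,2.2,-1.7,0,0,0,0])

```text
clock: 3.6
tool_pos: [0.4619, -0.0206, 0.1033]
ee_rot: [-0.0, 0.853, 0.522, 0.0]
wrist_force: [-0.1, 0.1, 0.6]
finger_gap: 0.007
gripper_force: 0.0
```

Request:
carry_out(plan=[4.6,-3.2,0,0,0,0,8.5,-4.8,0,0,0,0,13,-5,0,0,0,0,18,-3,0,0,0,0,22,2,0,0,0,0,24,10,0,0,0,0,21,19,0,0,0,0,13.5,26,0,0,0,0,3.5,22,-42,0,0,0,-1,14,-45,0,0,0,-1,5.5,-10,0,0,0])

```text
clock: 4.7
tool_pos: [0.5963, 0.0543, 0.2046]
ee_rot: [0.002, 0.853, 0.522, 0.004]
wrist_force: [0.3, -0.1, 1.2]
finger_gap: 0.002
gripper_force: 0.0
```

Run:
```python
from h import *
T=[];A=[]
s=manip.sense(); print(s["clock"],s["tool_pos"],s["wrist_force"])
for i in range(5):
    t=manip.sense()["clock"]; c=manip.capture("top"); w=windows(c,C,)
    print(round(t,2),[(round(float(np.degrees(np.arctan2(*(x-C)[::-1])))%360,1),int(a),round(float(np.hypot(*(x-C))),3)) for x,a in w])
np.savez("t2.npz",**c)
```

```text
4.7 [0.59628268 0.05434341 0.20459605] [ 0.31180682 -0.06270605  1.24480433]
4.7 [(71.7, 1402, 0.062), (194.5, 380, 0.077)]
4.75 [(66.6, 1502, 0.059), (182.7, 379, 0.078)]
4.8 [(103.0, 1547, 0.057), (350.5, 359, 0.077)]
4.85 [(99.3, 1486, 0.06), (338.1, 365, 0.077)]
4.9 [(93.6, 1379, 0.063), (326.3, 371, 0.077)]
```

The platter is running at about 4.15 rad/s, inside the band. While it runs free I'll hover beside the braking spot.

Run:
```python
from h import *
p=manip.sense()["tool_pos"];e=pt(90,.17,.128); rows([p+(e-p)*i/3 for i in(1,2,3)])
```

```text
12.4,-25.2,9.6,0,0,0.00,  |30
12.4,-25.2,9.6,0,0,0.00,  |30
12.4,-25.2,9.6,0,0,0.00,  |30
```

Request:
carry_out(plan=[6,-12.5,5,0,0,0,12.5,-25,9.5,0,0,0,12.5,-25,9.5,0,0,0,6,-12.5,5,0,0,0,0,0,0,0,0,0,0,0,0,0,0,0,0,0,0,0,0,0,0,0,0,0,0,0,0,0,0,0,0,0,0,0,0,0,0,0])

```text
clock: 5.95
tool_pos: [0.543, 0.1206, 0.1714]
ee_rot: [0.0, 0.853, 0.522, 0.0]
wrist_force: [-0.4, 0.3, -0.3]
finger_gap: 0.002
gripper_force: 0.0
```

Request:
carry_out(plan=[0,0,0,0,0,0,0,0,0,0,0,0,0,0,0,0,0,0,0,0,0,0,0,0,0,0,0,0,0,0,0,0,0,0,0,0,0,0,0,0,0,0,0,0,0,0,0,0,0,0,0,0,0,0,0,0,0,0,0,0,0,0,0,0,0,0,0,0,0,0,0,0])

```text
clock: 7.15
tool_pos: [0.5427, 0.1211, 0.1712]
ee_rot: [-0.0, 0.853, 0.522, 0.0]
wrist_force: [0.1, 0.6, -0.4]
finger_gap: 0.006
gripper_force: 0.0
```

```bash
cat >> h.py <<'E'
def speed(n=4):
    A=[];T=[]
    for i in range(n):
        t=manip.sense()["clock"]; c=manip.capture("top")
        w=[x for x,a in windows(c,C) if 250<a<460 and abs(np.hypot(*(x-C))-.078)<.006]
        if w: T.append(t);A.append(2*np.arctan2(*(w[0]-C)[::-1]))
    A=np.unwrap(A)/2; print("t",T,"ang%180",np.degrees(A)%180)
    if len(T)>1: print("w",-np.polyfit(T,A,1)[0])
    return c
E
python3 - <<'E'
from h import *
speed(6); s=manip.sense(); print(s["tool_pos"],s["clock"],s["wrist_force"],yaw()[2])
E
```

```text
t [7.15, 7.2, 7.25, 7.3, 7.35, 7.4] ang%180 [164.35284305 153.0409893  141.79597752 130.78181287 119.91340397
 108.77637258]
w 3.8724295608879085
[0.54265102 0.12114948 0.17121683] 7.45 [-0.76035497 -0.8542952  -0.79370282] [ 7.31608796e-05 -2.85717552e-05 -9.99999997e-01]
```

Request:
carry_out(plan=[0,0,0,0,0,0,0,0,0,0,0,0,0,0,0,0,0,0,0,0,0,0,0,0,0,0,0,0,0,0,0,0,0,0,0,0,0,0,0,0,0,0,0,0,0,0,0,0,0,0,0,0,0,0,0,0,0,0,0,0,0,0,0,0,0,0,0,0,0,0,0,0])

```text
clock: 8.65
tool_pos: [0.5426, 0.1211, 0.1712]
ee_rot: [-0.0, 0.853, 0.522, 0.0]
wrist_force: [0.6, 0.5, 0.0]
finger_gap: 0.007
gripper_force: 0.0
```

Request:
carry_out(plan=[0,0,0,0,0,0,0,0,0,0,0,0,0,0,0,0,0,0,0,0,0,0,0,0,0,0,0,0,0,0,0,0,0,0,0,0,0,0,0,0,0,0,0,0,0,0,0,0,0,0,0,0,0,0,0,0,0,0,0,0,0,0,0,0,0,0,0,0,0,0,0,0])

```text
clock: 9.85
tool_pos: [0.5426, 0.1211, 0.1712]
ee_rot: [-0.0, 0.853, 0.522, 0.0]
wrist_force: [-0.5, -0.1, -0.4]
finger_gap: 0.007
gripper_force: 0.0
```

Request:
carry_out(plan=[0,0,0,0,0,0,0,0,0,0,0,0,0,0,15,0,0,0,0,0,15,0,0,0,0,0,10,0,0,0,0,0,6,0,0,0,0,0,1,0,0,0,0,0,1,0,0,0,0,0,1,0,0,0,0,0,0,0,0,0])

```text
clock: 10.85
tool_pos: [0.5429, 0.1212, 0.1225]
ee_rot: [0.0, 0.853, 0.522, 0.0]
wrist_force: [-0.3, 0.0, -0.5]
finger_gap: 0.006
gripper_force: 0.0
```

Run:
```python
from h import *
s=manip.sense(); print(s["tool_pos"],s["clock"],s["wrist_force"]); speed(4)
```

```text
[0.54287557 0.1211889  0.12252959] 10.85 [-0.3233311   0.04660261 -0.45277445]
t [10.85, 10.9, 10.95, 11.0] ang%180 [104.36299913  88.0460547   82.02322052  74.1821038 ]
w 3.370772541336647
```

Five seconds and more of free running in the band are done. Now I brake lightly on the solid outer ring.

Request:
carry_out(plan=[0,0,1,0,0,0,0,0,1,0,0,0,0,0,1,0,0,0,0,0,0.5,0,0,0,0,0,0,0,0,0])

```text
clock: 11.55
tool_pos: [0.5427, 0.1211, 0.1186]
ee_rot: [-0.0, 0.853, 0.522, -0.0]
wrist_force: [0.2, -0.5, 0.4]
finger_gap: 0.007
gripper_force: 0.0
```

Request:
carry_out(plan=[0,0,0.5,0,0,0,0,0,0,0,0,0])

```text
clock: 11.75
tool_pos: [0.5435, 0.1212, 0.1185]
ee_rot: [0.0, 0.853, 0.522, 0.001]
wrist_force: [1.6, 1.4, 1.9]
finger_gap: 0.008
gripper_force: 0.9
```

Request:
carry_out(plan=[0,0,0.4,0,0,0,0,0,0,0,0,0])

```text
clock: 11.95
tool_pos: [0.5433, 0.1212, 0.1185]
ee_rot: [0.0, 0.853, 0.522, 0.001]
wrist_force: [-0.1, 0.1, 6.9]
finger_gap: 0.001
gripper_force: 3.6
```

Run:
```python
from h import *
s=manip.sense(); print(s["tool_pos"],s["clock"],s["wrist_force"],s["torque"]); speed(4)
```

```text
[0.54333499 0.1211856  0.11849671] 11.95 [-0.11124365  0.05463216  6.87609611] [-0.06372656  0.10476087  0.01918904]
t [11.95, 12.0, 12.05, 12.1] ang%180 [114.92923825 115.13713945 115.21884193 115.21861796]
w -0.0331557273248889
```

It has stopped, pressed by 7 N. Lift and look.

Request:
carry_out(plan=[0,0,-1,0,0,0,0,0,-10,0,0,-7,0,0,-20,0,0,-8,0,0,-20,0,0,-8,0,0,-20,0,0,-8,0,0,0,0,0,-8,0,0,0,0,0,-8,0,0,0,0,0,-5,0,0,0,0,0,0])

```text
clock: 13.05
tool_pos: [0.5418, 0.1209, 0.1884]
ee_rot: [-0.001, 0.537, 0.843, -0.001]
wrist_force: [-1.1, 0.2, 0.1]
finger_gap: 0.004
gripper_force: 0.0
```

Run:
```python
from h import *
s=manip.sense(); print(s["tool_pos"],s["clock"],yaw().round(3))
speed(3)
c=manip.capture("wrist"); np.savez("w3.npz",**c); cv2.imwrite("pics/w3.png",cv2.cvtColor(c["img"],4))
```

```text
[0.54181033 0.12086795 0.18842327] 13.05 [[-0.423  0.906 -0.002]
 [ 0.906  0.423 -0.   ]
 [ 0.001 -0.002 -1.   ]]
t [13.05, 13.1, 13.15] ang%180 [115.429115   115.54520006 115.47838021]
w -0.008598400875960453
```

View pics/w3.png

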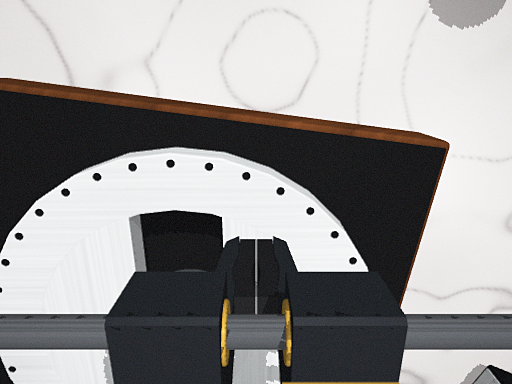

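The wrist view shows the near-left window with outer corners at (133,217) and (222,215), left of and inside the fingers. The platter is still.

Run:
```python
from h import *
c=dict(np.load("w3.npz"))
for q in[(133,217),(222,215)]:
    d=ray(c,*q,.104)[:2]-C; print(np.hypot(*d),np.degrees(np.arctan2(d[1],d[0]))%360)
p=manip.sense()["tool_pos"]; a=pt(115.5,.188,.080); print(a); b=pt(115.5,.103,.080)
rows([p+(a-p)*i/2 for i in (1,2)]+[pt(115.5,.15),pt(115.5,.115),b,b])
```

```text
0.10935366291402503 130.89683631762648
0.11098898523930782 98.68595747133006
[0.50555911 0.06670682 0.188     ]
-16.9,-28.1,0.3,0,0,0.00,  |33
-16.9,-28.1,0.3,0,0,0.00,  |33
-0.0,0.0,38.0,0,0,0.00,  |38
-0.0,0.0,35.0,0,0,0.00,  |35
-0.0,0.0,12.0,0,0,0.00,  |12
0.0,0.0,0.0,0,0,0.00,  |0
```

Request:
carry_out(plan=[-8.5,-14,0,0,0,0,-17,-28,0.5,0,0,0,-8.5,-14,0,0,0,0,0,0,30,0,0,0,0,0,30,0,0,0,0,0,18,0,0,0,0,0,7.5,0,0,0,0,0,0,0,0,0])

```text
clock: 14.05
tool_pos: [0.5058, 0.0667, 0.1021]
ee_rot: [-0.001, 0.537, 0.843, -0.001]
wrist_force: [0.6, -0.7, 0.2]
finger_gap: 0.004
gripper_force: 0.0
```

Request:
carry_out(plan=[0,0,0,0,0,0,0,0,0,0,0,0,0,0,0,0,0,0,0,0,0,0,0,0], hand=0.28, newtons=3)

```text
clock: 14.45
tool_pos: [0.5066, 0.0667, 0.1034]
ee_rot: [0.0, 0.537, 0.843, 0.0]
wrist_force: [-0.3, -0.1, 0.6]
finger_gap: 0.277
gripper_force: 0.0
```

Request:
carry_out(plan=[0,0,0,0,0,0,0,0,0,0,0,0,0,0,0,0,0,0], hand=0.36, newtons=3)

```text
clock: 14.75
tool_pos: [0.5063, 0.0667, 0.1029]
ee_rot: [0.0, 0.537, 0.843, 0.0]
wrist_force: [-0.3, -0.2, 1.1]
finger_gap: 0.358
gripper_force: 0.0
```

Run:
```python
from h import *
s=manip.sense(); print(s["tool_pos"],s["clock"],s["wrist_force"],s["torque"],s["finger_gap"],s["gripper_force"])
p=s["tool_pos"]
d=p[:2]-C; print(np.degrees(np.arctan2(d[1],d[0])),np.hypot(*d))
k=18; rows([pt(115.2-52.5*(i+1)/k,.103) for i in range(k)],[52.5/k]*k)
```

```text
[0.50628481 0.06666375 0.10285717] 14.75 [-0.32753682 -0.15718949  1.05461044] [-0.01830899 -0.02508541 -0.04847402] 0.35789474839130125 0.0
115.04217006165116 0.07965124659563938
0.3,3.9,-0.1,0,0,2.92,  |4
-0.1,4.1,0.0,0,0,2.92,  |4
-0.1,4.1,0.0,0,0,2.92,  |4
-0.1,4.1,0.0,0,0,2.92,  |4
-0.1,4.1,0.0,0,0,2.92,  |4
-0.1,4.1,0.0,0,0,2.92,  |4
-0.1,4.1,0.0,0,0,2.92,  |4
-0.1,4.1,0.0,0,0,2.92,  |4
-0.1,4.1,0.0,0,0,2.92,  |4
-0.1,4.1,0.0,0,0,2.92,  |4
-0.1,4.1,0.0,0,0,2.92,  |4
-0.1,4.1,0.0,0,0,2.92,  |4
-0.1,4.1,0.0,0,0,2.92,  |4
-0.1,4.1,0.0,0,0,2.92,  |4
-0.1,4.1,0.0,0,0,2.92,  |4
-0.1,4.1,0.0,0,0,2.92,  |4
-0.1,4.1,0.0,0,0,2.92,  |4
-0.1,4.1,0.0,0,0,2.92,  |4
```

Request:
carry_out(plan=[0,0,0,0,0,0,0,0,0,0,0,0], hand=0.41)

```text
clock: 14.95
tool_pos: [0.5065, 0.0668, 0.1028]
ee_rot: [0.0, 0.537, 0.843, 0.0]
wrist_force: [-1.0, -1.1, -0.3]
finger_gap: 0.4
gripper_force: 3.0
```

Request:
carry_out(plan=[0,1.4,0,0,0,1,-0.1,2.8,0,0,0,2,-0.1,4.2,0,0,0,3,-0.1,4.2,0,0,0,3,-0.1,4.2,0,0,0,3,-0.1,4.2,0,0,0,3,-0.1,4.2,0,0,0,3,-0.1,4.2,0,0,0,3,-0.1,4.2,0,0,0,3,-0.1,4.2,0,0,0,3,-0.1,4.2,0,0,0,3,-0.1,4.2,0,0,0,3])

```text
clock: 16.15
tool_pos: [0.5517, 0.0737, 0.1029]
ee_rot: [-0.0, 0.756, 0.655, 0.0]
wrist_force: [-0.1, -0.3, 1.0]
finger_gap: 0.396
gripper_force: 3.0
```

Request:
carry_out(plan=[-0.1,4.2,0,0,0,3,-0.1,4.2,0,0,0,3,-0.1,4.2,0,0,0,3,-0.1,4.2,0,0,0,3,-0.1,3.5,0,0,0,2.5,-0.1,2.8,0,0,0,2,0,2.1,0,0,0,1.5,0,1.4,0,0,0,1,0,0.7,0,0,0,0.5,0,0,0,0,0,0,0,0,0,0,0,0,0,0,0,0,0,0])

```text
clock: 17.35
tool_pos: [0.5773, 0.0656, 0.1028]
ee_rot: [-0.0, 0.855, 0.519, 0.0]
wrist_force: [1.1, 3.5, 0.9]
finger_gap: 0.397
gripper_force: 3.0
```

Run:
```python
from h import *
s=manip.sense(); print(s["tool_pos"],s["clock"],s["wrist_force"],s["finger_gap"],s["gripper_force"])
d=s["tool_pos"][:2]-C; print(np.degrees(np.arctan2(d[1],d[0])),np.hypot(*d)); speed(4)
```

```text
[0.57732256 0.06557825 0.10283386] 17.35 [1.13037055 3.50655122 0.94022445] 0.3971705589515152 3.0200100303045474
62.29643501308517 0.080281321219659
t [17.35, 17.4, 17.45, 17.5] ang%180 [62.68029631 62.68029631 62.68029631 62.68029631]
w -6.988821792179063e-15
```

Gripped from inside on both sides, at rest at 62.7°. Release and lift.

Request:
carry_out(plan=[0,0,0,0,0,0,0,0,0,0,0,0,0,0,0,0,0,0,0,0,0,0,0,0], hand=0.22)

```text
clock: 17.95
tool_pos: [0.5769, 0.0646, 0.1027]
ee_rot: [0.0, 0.855, 0.519, -0.0]
wrist_force: [0.2, 0.3, 0.5]
finger_gap: 0.214
gripper_force: 0.0
```

Request:
carry_out(plan=[0,0,-10,0,0,0,0,0,-25,0,0,0,0,0,-35,0,0,0,-15,0,-35,0,0,0,-35,0,-30,0,0,0,-45,0,0,0,0,0,-45,0,0,0,0,0,-20,0,0,0,0,0,0,0,0,0,0,0])

```text
clock: 18.85
tool_pos: [0.5015, -0.0806, 0.2389]
ee_rot: [0.001, 0.857, 0.516, -0.001]
wrist_force: [0.3, 0.0, -0.2]
finger_gap: 0.218
gripper_force: 0.0
```

Run:
```python
from h import *
s=manip.sense(); print(s["tool_pos"],s["clock"],s["wrist_force"]); speed(4)
c=manip.capture("wrist"); np.savez("w4.npz",**c); cv2.imwrite("pics/w4.png",cv2.cvtColor(c["img"],4))
t=manip.capture("top"); 
cv2.imwrite("pics/t4.png",cv2.resize(cv2.cvtColor(t["img"][120:280,170:370],4),None,fx=3,fy=3,interpolation=2)); print(windows(t,C))
```

```text
[ 0.50150689 -0.08056395  0.23885835] 18.85 [ 0.30576814  0.03349706 -0.16830906]
t [] ang%180 []
[(array([ 0.51991937, -0.06937361]), np.int32(1258)), (array([0.57716912, 0.06621146]), np.int32(179))]
```

View pics/t4.png

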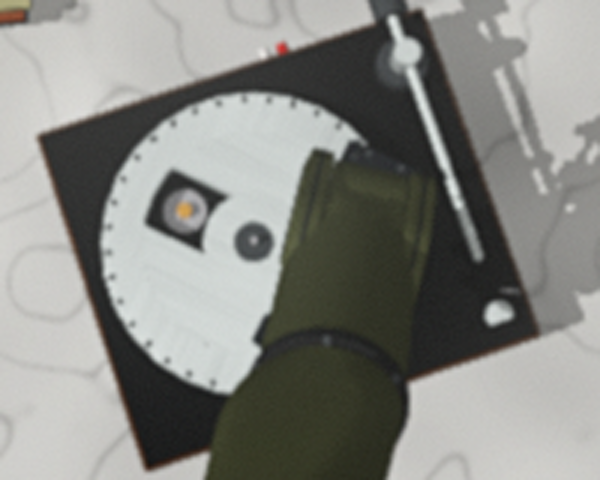

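View pics/w4.png

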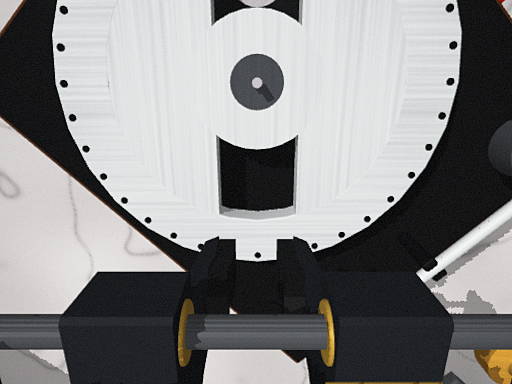

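The top crop shows the pulley at (185,210) within the window, whose centre is at about (187,209); they agree within about 3 mm. The hand is well clear.

Run:
```python
from h import *
for i in range(3): print([x for x,a in windows(manip.capture("top"),C)][-1])
print(manip.job_done())
```

```text
[0.57683832 0.06637704]
[0.57708333 0.06645065]
[0.57704162 0.06611005]
the job is handed in; nothing more can be done
None
```

The job is handed in, with no verdict returned: the platter ran free for over 5 s, measured falling from about 4.2 to 3.4 rad/s, and now stands still with a window about 3 mm off centre over the pulley and the hand clear.

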